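# Move a board carrier to the next rail

## Task

The boards on the yellow carrier are finished. Lift the yellow carrier off the grey rail, over the end stop, and hang it on the bar of the green rail, seated squarely between its end stops, without dropping it. Leave the red carrier hanging where it is.

Things in the scene. Friction and masses are not known exactly. Their poses are not given: they have to be found in the camera images.
- carrier_yellow: Yellow board carrier: plastic saddle (inverted U, green circuit boards on both flaps), on the grey rail. Origin: middle of the roof's underside, which rests on the bar; y along the bar, z up. On top a grip tab, 12 mm thick (x), 28 long (y), 5 to 41 mm above the origin. 36 mm long (y). Slot 22 mm wide (x), flaring to 38 at 27 mm below the origin; flaps 50 mm over all, down to 67 mm below. 80 to 170 g.
- carrier_red: The same carrier in red, also hanging on the grey rail, 65 mm or more from the yellow one, centre to centre, on either side of it. Same origin, axes and sizes. It stays.
- rail_grey: Waiting rail with grey base, posts and stops; fixed. Origin: underside centre of its base (70 x 190 x 10 mm); z up, y along the bar. Bare aluminium bar 14 mm wide (x), 14 high, its top 140 mm above the origin. At both ends (y +-87 to +-95 mm) a stop, 24 mm wide, rises 25 mm above the bar. Holds both carriers at the start; stands left or right of the green rail.
- rail_green: Finished rail with green base, posts and stops; fixed. Origin: underside centre of its base (70 x 190 x 10 mm); z up, y along the bar. Bare aluminium bar 14 mm wide (x), 14 high, its top 140 mm above the origin. At both ends (y +-87 to +-95 mm) a stop, 24 mm wide, rises 25 mm above the bar. Empty at the start; a carrier may hang anywhere between its stops, either way round.

How it is judged:
By the outcome, as a careful person would: the job done as asked, in the order asked, and still so for the second after the job is handed in, with the robot touching nothing.
It also fails if it takes over 40 s, if anything falls off the work surface, if the arm or the gripper's body presses on something with over 40 N, if the wrist force passes 120 N, or if a joint passes its speed limit or range.

## Robot

A 6-joint arm with a two-finger parallel gripper is mounted at the origin on a cart in front of the work surface, level with it; the furniture and walls round the work are solid. World frame = base frame: x ahead of the robot, y to its left, z up, the work surface at z = 0. Lengths are in m, angles in rad, forces in N, time in s.
With the tool pointing down it reaches from about 0.3 to 0.875 m from the base axis. Payload 6.4 kg.
Tool frame: the origin (TCP) lies between the finger pads; the fingertips stand ctrl.tip_extent ahead of it and the grasp point (between the pads) is the TCP (ctrl.tip_extent is the distance from the TCP to the fingertips, in m); z points along the fingers, y is the line along which they close (so a half turn about z gives the same grasp; the last joint's range is limited). The gripper opens to 85 mm and grips with 20 to 120 N. Pads are 22 mm wide; open, the fingers measure 114 mm over their backs; the gripper's body (76 mm by 85 mm) begins 54 mm behind the grasp point. The pads swing forward as they close: fully open they stand 13 mm farther back than shut.
Start: joints at [-1.331, 0.181, 1.607, -0, 1.354, -0.206], TCP at [0.248, -0.519, 0.25] pointing down, gripper open.
Joint ranges: [-2.99, 2.99], [-0.89, 2.07], [0.3, 2.58], [-1.14, 4.28], [0, 2.63], [-3.12, 3.12]. Speed limits (rad/s): [2.57, 2.57, 3.01, 3.14, 3.14, 3.14].

## Interface

Orientations are given as a unit quaternion [w, x, y, z].
In Python, from bench import ctrl gives the robot as it stands.
- The arm moves only by the tool send_rows, never from a script. Its arguments are lists of equal length, an entry for each row: "dr": the turn, a rotation vector about the tool's x, y, z in units of 6 degrees (1.0 is 6 degrees), a list of three; "xyz": the shift along the tool's x, y, z in cm, a list of three; "jaw": the opening in per cent of the stroke, from 0 (shut) to 100 (fully open). In form: {"dr": [[wx, wy, wz], ...], "xyz": [[dx, dy, dz], ...], "jaw": [jaw, ...]}. A call has exactly 8 rows; each row is the pose to reach, as a shift and turn from the pose commanded when the call began, along the tool's axes at that moment; what a row does not reach only later rows make up. A row lasts 1/8 s, in which the tool goes at most 62.5 mm and 10.7 degrees, less where a joint would pass 70% of its speed; a pose out of reach is approached as far as the arm can. A call with a gripper value outside its range is refused whole. The fingers move at their own pace and stop on an object; the grip force is fixed at half the most. Time passes only in rows, so rows that repeat a pose let the fingers close, or fill a call up. It gives the time, the measured TCP pose, the force, the opening and the grip force at its end, in the units of the state.
- ctrl.get_obs(): the state, without advancing time (a new reading comes with each control period).
- ctrl.camera(name): name is "side" or "top" or "wrist"; returns the picture (420x560x3 uint8, red, green, blue); there is no depth.
- ctrl.calibration(name): a dict with "camera_matrix" (3x3 intrinsics, pixels), "world_from_camera" (4x4, takes a point from camera to world coordinates). Camera axes: x right, y up, looking along -z (the intrinsics and any distortion apply to the point x, -y, -z); pixel columns grow to the right and rows downward; lengths in m; the calibration is good to about 2 mm. A picture is of the moment at which its call begins: read the wrist's pose just before it. calibration takes no time and is no camera call; for the wrist camera it gives the pose at the moment of the call.
- ctrl.hand_in(): hands the job in; it is judged then, once.
The state is a dict: "time_s": time; "q": joint angles; "dq": joint speeds; "joint_efforts": joint torques, N m; "eef_pos": TCP position; "eef_rot": TCP orientation; "wrist_force": force on the tool from outside, world axes, zero at the start; "torque": the same for the moment, N m; "opening": opening from 0.0 (shut) to 1.0 (fully open); "grasp_force": force on a finger pad.
Only numpy, scipy, OpenCV 4.12 (cv2) and the standard library are available. Lean on these libraries where they do the work, as an engineer would, in place of code of your own. Each camera call takes 0.05 s, during which the arm holds its last target. There are 200 camera calls.

## Working session

There is one attempt and no reset: what is moved stays moved. The work goes in short steps, Python scripts to look and compute and a tool call to move; the robot and the scene stay as the last step left them, time stands still between calls to the robot, and variables do not carry over. Pictures are saved under pics/ and viewed, at most 10 in all, crops included, and the job is handed in when it is done.

Besides the shell and the picture viewer there is one more tool, called by a JSON object that holds its "op" and its "data", one argument or row to a line. send_rows: Moves the arm, as the interface text tells. Its arguments: {"type":"object","properties":{"dr":{"type":"array","items":{"type":"array","items":{"type":"number"}}},"xyz":{"type":"array","items":{"type":"array","items":{"type":"number"}}},"jaw":{"type":"array","items":{"type":"number"}}},"required":["dr","xyz","jaw"]}

```bash
mkdir -p pics
python3 - <<'E'
from bench import ctrl
import cv2,numpy as np
np.set_printoptions(precision=4,suppress=True)
for n in("top","side"):
    im=ctrl.camera(n);cv2.imwrite(f"pics/{n}0.png",im[:,:,::-1]);c=ctrl.calibration(n);print(n,c)
o=ctrl.get_obs();print(o,ctrl.tip_extent)
E
```

```text
top {'camera_matrix': array([[475.755 ,   0.    , 282.0997],
       [  0.    , 475.755 , 212.7855],
       [  0.    ,   0.    ,   1.    ]]), 'world_from_camera': array([[-0.0088,  0.9978, -0.0664,  0.5094],
       [-0.9996, -0.0069,  0.028 , -0.0795],
       [ 0.0275,  0.0667,  0.9974,  0.9967],
       [ 0.    ,  0.    ,  0.    ,  1.    ]])}
side {'camera_matrix': array([[408.1507,   0.    , 285.2251],
       [  0.    , 408.1507, 207.0569],
       [  0.    ,   0.    ,   1.    ]]), 'world_from_camera': array([[-0.9841,  0.1234, -0.1274,  0.4665],
       [-0.1758, -0.5841,  0.7924,  0.5937],
       [ 0.0234,  0.8022,  0.5965,  0.5987],
       [ 0.    ,  0.    ,  0.    ,  1.    ]])}
{'time_s': 0.1, 'q': array([-1.3313,  0.1815,  1.6079, -0.    ,  1.3538, -0.2063]), 'dq': array([ 0.0013, -0.0018, -0.0026,  0.0004, -0.002 , -0.0023]), 'joint_efforts': array([ -0.0004, -44.5879, -35.2239,  -0.0004,   0.0041,  -0.    ]), 'eef_pos': array([ 0.2478, -0.5183,  0.2495]), 'eef_rot': array([-0.0008,  0.9753,  0.221 , -0.    ]), 'wrist_force': array([ 0.3551,  0.2829, -0.4307]), 'torque': array([0.0378, 0.0423, 0.0195]), 'grasp_force': 0.0, 'opening': 0.9999233422806991} 0.019
```

View pics/top0.png

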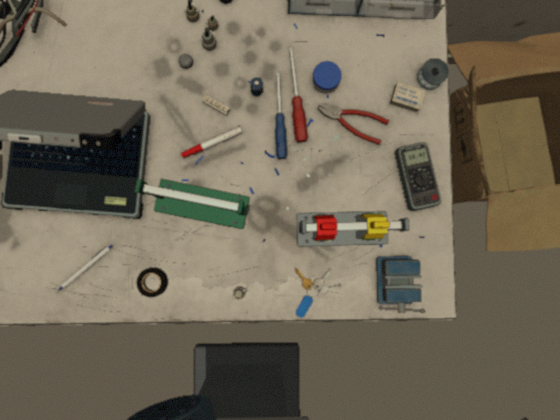

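View pics/side0.png

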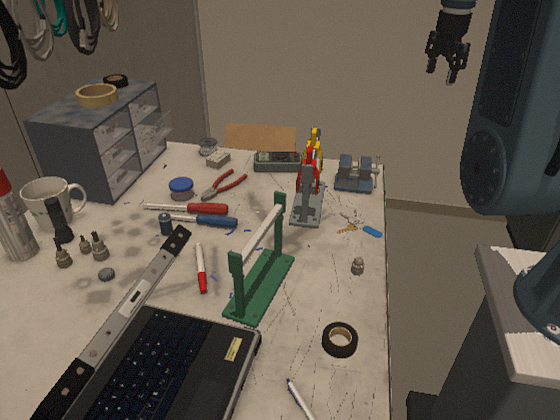

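The top view shows the green rail (base around (200,203), bar from (140,188) to (245,208)). On the grey rail (bar from (300,230) to (407,226)) red sits at (326,227) and yellow at (376,226), near the right stop.

```bash
cat > h.py <<'E'
from bench import ctrl
import cv2,numpy as np
np.set_printoptions(precision=4,suppress=True)
def cast(c,px,z):
    px=np.atleast_2d(px).astype(float);K=c["camera_matrix"];T=c["world_from_camera"]
    d=np.c_[(px[:,0]-K[0,2])/K[0,0],-(px[:,1]-K[1,2])/K[1,1],-np.ones(len(px))]@T[:3,:3].T
    return T[:3,3]+d*((z-T[2,3])/d[:,2])[:,None]
def proj(c,P):
    T=np.linalg.inv(c["world_from_camera"]);p=np.atleast_2d(P)@T[:3,:3].T+T[:3,3];K=c["camera_matrix"]
    return np.c_[K[0,0]*p[:,0]/-p[:,2]+K[0,2],-K[1,1]*p[:,1]/-p[:,2]+K[1,2]]
def blob(im,lo,hi,box):
    h=cv2.cvtColor(im,cv2.COLOR_RGB2HSV);m=cv2.inRange(h,lo,hi);k=np.zeros_like(m);x0,y0,x1,y1=box;k[y0:y1,x0:x1]=m[y0:y1,x0:x1]
    n,l,s,ce=cv2.connectedComponentsWithStats(k)
    i=1+np.argmax(s[1:,4]);ys,xs=np.where(l==i);return np.c_[xs,ys]
def rect(P):
    r=cv2.minAreaRect(P.astype(np.float32));return r
E
python3 - <<'E'
from h import *
im=cv2.imread("pics/top0.png")[:,:,::-1].copy();c=ctrl.calibration("top")
for n,lo,hi,box,z in [("greenbar",(0,0,150),(179,60,255),(135,175,260,235),.14),("greybarR",(0,0,150),(179,60,255),(385,215,410,240),.14),("greybarM",(0,0,150),(179,60,255),(335,215,365,240),.14),("greybarL",(0,0,150),(179,60,255),(295,215,318,240),.14),("greenbase",(60,80,30),(90,255,160),(135,170,260,235),.01),
 ("yel",(20,120,80),(35,255,255),(350,200,410,250),.181),("red",(0,150,80),(8,255,255),(305,205,345,250),.181)]:
    p=blob(im,lo,hi,box);w=cast(c,p,z)[:,:2];r=rect(w)
    v,vv=np.linalg.eigh(np.cov(w.T));a=vv[:,1]*np.sign(vv[1,1]);t=(w-w.mean(0))@a
    print(n,len(p),w.mean(0),"ang from y deg",np.degrees(np.arctan2(-a[0],a[1])),"rect",np.array(r[0]),np.array(r[1]), "len",np.ptp(t),p.min(0),p.max(0))
u=np.vstack([im[170:240,130:260],im[195:265,290:420]]);cv2.imwrite("pics/c1.png",cv2.resize(u,None,fx=4,fy=4,interpolation=2)[:,:,::-1])
E
```

```text
greenbar 1814 [0.6135 0.0267] ang from y deg -0.24712665783329332 rect [0.605  0.0411] [0.2065 0.0617] len 0.20654213853107578 [144 175] [259 209]
greybarR 174 [ 0.5241 -0.3146] ang from y deg -2.364303534698295 rect [ 0.5247 -0.3151] [0.0367 0.0145] len 0.03671118209348326 [389 231] [409 239]
greybarM 184 [ 0.5418 -0.2273] ang from y deg 0.8452705038564131 rect [ 0.5416 -0.2272] [0.0492 0.0109] len 0.049351081041376504 [337 223] [364 229]
greybarL 72 [ 0.5404 -0.1559] ang from y deg 4.401324049302064 rect [ 0.5404 -0.1555] [0.0181 0.0108] len 0.01882963682020831 [306 224] [316 230]
greenbase 1957 [0.5913 0.0568] ang from y deg -11.08040699010558 rect [0.5955 0.0595] [0.1862 0.066 ] len 0.18653085187335125 [155 180] [248 227]
yel 502 [ 0.5401 -0.2643] ang from y deg 79.83394756268156 rect [ 0.5396 -0.2648] [0.0431 0.0444] len 0.04729968063203432 [363 214] [389 239]
red 463 [ 0.5391 -0.1773] ang from y deg 87.67759312492892 rect [ 0.5387 -0.177 ] [0.0362 0.0413] len 0.0421742548807785 [315 215] [336 239]
```

View pics/c1.png

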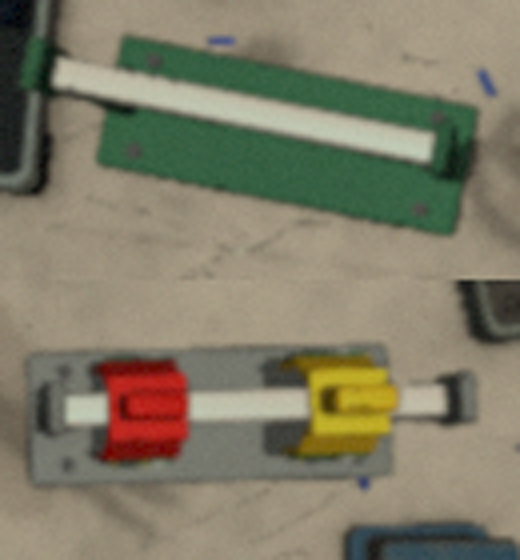

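The crop shows clean bar ends between the stops, plus both tabs. I'll cast these points.

Run:
```python
from h import *
c=ctrl.calibration("top")
def f(n,ps,oy,ox,z):
    p=np.array(ps)/4.+[ox,oy];w=cast(c,p,z)[:,:2];d=w[0]-w[-1] if len(w)==2 else w[0]*0+1
    print(n,w.round(4).tolist(),"mid",w.mean(0),"len",np.hypot(*d),"ang",np.degrees(np.arctan2(-d[0],d[1])))
f("green",[(52,74),(436,147)],170,130,.14)
f("grey",[(66,410),(446,400)],125,290,.14)
f("greenbase",[(124,37),(476,108),(455,235),(98,165)],170,130,.01)
f("greybase",[(28,355),(386,346),(391,474),(30,486)],125,290,.01)
f("ytab",[(332,400),(396,400)],125,290,.181)
f("yroof",[(310,400),(392,400)],125,290,.145)
f("rtab",[(124,405),(187,404)],125,290,.181)
f("rroof",[(106,400),(186,400)],125,290,.145)
o=ctrl.get_obs()
from scipy.spatial.transform import Rotation as R
print(R.from_quat(o["eef_rot"],scalar_first=True).as_matrix())
```

```text
green [[0.6119, 0.1461], [0.5779, -0.0259]] mid [0.5949 0.0601] len 0.17538971092487057 ang -11.187352906789764
grey [[0.5395, -0.1474], [0.5427, -0.3201]] mid [ 0.5411 -0.2338] len 0.172793708398635 ang 1.059253309909629
greenbase [[0.6466, 0.1435], [0.6085, -0.0386], [0.5425, -0.0275], [0.5801, 0.1563]] mid [0.5944 0.0584] len 1.4142135623730951 ang -45.0
greybase [[0.5729, -0.1382], [0.5763, -0.3258], [0.5095, -0.3268], [0.5049, -0.1385]] mid [ 0.5409 -0.2323] len 1.4142135623730951 ang -45.0
ytab [[0.5415, -0.2591], [0.5413, -0.2869]] mid [ 0.5414 -0.273 ] len 0.02778332193103455 ang -0.43728661591708323
yroof [[0.543, -0.2571], [0.5427, -0.2942]] mid [ 0.5429 -0.2756] len 0.03715444472949593 ang -0.43728661591715784
rtab [[0.5401, -0.1691], [0.5403, -0.1963]] mid [ 0.5402 -0.1827] len 0.027186645482530393 ang 0.46578266844671024
rroof [[0.5437, -0.165], [0.5434, -0.201]] mid [ 0.5436 -0.183 ] len 0.03603332161558431 ang -0.43728661591731277
[[ 0.9023  0.4312 -0.0004]
 [ 0.4312 -0.9023  0.0015]
 [ 0.0003 -0.0016 -1.    ]]
```

{"op": "send_rows", "data": {
  "dr": [
    [0, 0, -1.6],
    [0, 0, -3.2],
    [0, 0, -4.8],
    [0, 0, -6.4],
    [0, 0, -8.0],
    [0, 0, -9.5],
    [0, 0, -10.9],
    [0, 0, -10.9]
  ],
  "xyz": [
    [5.3, -1.3, 0],
    [10.6, -2.7, 0],
    [15.9, -4, 0],
    [21.2, -5.4, 0],
    [26.5, -6.7, 0],
    [31.8, -8.1, 0],
    [37, -9.4, 0],
    [37, -9.4, 0]
  ],
  "jaw": [100, 100, 100, 100, 100, 100, 100, 100]
}}

```text
time_s: 1.1
eef_pos: [0.5433, -0.2714, 0.2496]
eef_rot: [-0.0, 0.699, 0.715, 0.0]
wrist_force: [0.0, 0.2, 0.5]
opening: 0.998
grasp_force: 0.0
```

```bash
cat > st.py <<'E'
from h import *
from scipy.spatial.transform import Rotation as R
def st():
    o=ctrl.get_obs();M=R.from_quat(o["eef_rot"],scalar_first=True).as_matrix()
    print("t",o["time_s"],"pos",o["eef_pos"],"op",o["opening"],"gf",o["grasp_force"],"F",o["wrist_force"],"yaw_y",np.degrees(np.arctan2(M[1,1],M[0,1])),"z",M[:,2])
    return o,M
E
python3 - <<'E'
from st import *
o,M=st();c=ctrl.calibration("wrist");im=ctrl.camera("wrist");cv2.imwrite("pics/w1.png",im[:,:,::-1]);print(c)
np.save("w1.npy",c["world_from_camera"])
E
```

```text
t 1.1 pos [ 0.5433 -0.2714  0.2496] op 0.9980421927449422 gf 0.0 F [0.049  0.2301 0.5382] yaw_y 1.2804737856828698 z [-0.0002  0.0012 -1.    ]
{'camera_matrix': array([[363.5524,   0.    , 285.6275],
       [  0.    , 363.5524, 210.7574],
       [  0.    ,   0.    ,   1.    ]]), 'world_from_camera': array([[ 0.9997, -0.0224, -0.0064,  0.5417],
       [ 0.0233,  0.951 ,  0.3083, -0.1919],
       [-0.0008, -0.3083,  0.9513,  0.374 ],
       [ 0.    ,  0.    ,  0.    ,  1.    ]])}
```

View pics/w1.png

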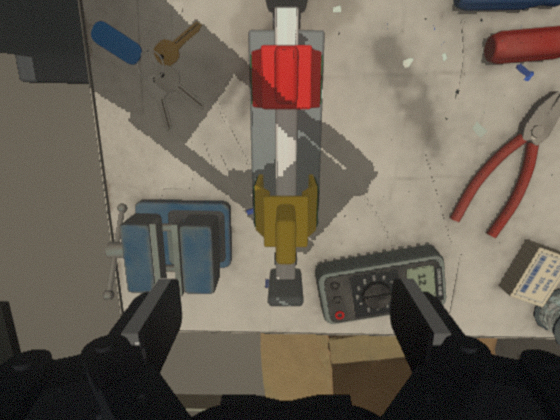

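The wrist view shows the yellow tab at about columns 276–296, rows 205–265, with the grey bar running vertically at column ~286. Next I'll measure it.

Run:
```python
from st import *
im=cv2.imread("pics/w1.png")[:,:,::-1].copy();c=ctrl.calibration("wrist");c["world_from_camera"]=np.load("w1.npy")
print("tcp px",proj(c,[.5433,-.2714,.2496]), "tab model",proj(c,[[.5415,-.274,.181],[.5415,-.26,.181],[.5415,-.288,.181]]))
g=cv2.cvtColor(im,cv2.COLOR_RGB2HSV)
for r in (215,225,235,245,255): print(r,[tuple(x) for x in g[r,266:306:2].tolist()][:20])
cv2.imwrite("pics/w1c.png",cv2.resize(im[170:310,220:350],None,fx=4,fy=4)[:,:,::-1])
```

```text
tcp px [[285.245  305.5608]] tab model [[282.2266 243.0176]
 [282.7335 220.0415]
 [281.7402 265.0637]]
215 [(22, 184, 119), (23, 173, 122), (22, 159, 130), (23, 178, 122), (23, 177, 127), (21, 170, 102), (22, 167, 93), (22, 160, 97), (22, 160, 97), (22, 159, 98), (22, 154, 98), (23, 165, 94), (23, 186, 89), (23, 178, 90), (22, 156, 95), (21, 174, 120), (22, 190, 118), (22, 163, 130), (22, 173, 124), (22, 184, 119)]
225 [(22, 165, 128), (23, 173, 125), (22, 171, 128), (22, 171, 128), (21, 167, 125), (21, 160, 107), (22, 172, 120), (23, 173, 121), (22, 175, 124), (22, 175, 128), (23, 169, 127), (23, 178, 122), (23, 173, 121), (23, 179, 117), (23, 168, 111), (22, 168, 111), (21, 169, 127), (22, 177, 125), (23, 163, 128), (23, 189, 120)]
235 [(21, 178, 122), (21, 178, 126), (21, 181, 124), (22, 185, 124), (23, 165, 122), (23, 182, 101), (22, 170, 117), (22, 184, 122), (23, 171, 122), (22, 177, 124), (22, 162, 132), (22, 172, 126), (22, 175, 124), (22, 176, 122), (23, 161, 109), (23, 184, 108), (23, 185, 123), (22, 178, 123), (22, 180, 122), (22, 168, 126)]
245 [(23, 170, 123), (23, 177, 121), (23, 173, 121), (22, 171, 122), (22, 167, 119), (22, 170, 102), (22, 187, 113), (23, 168, 123), (21, 164, 126), (23, 180, 122), (23, 175, 121), (22, 169, 124), (23, 183, 121), (22, 175, 118), (21, 170, 111), (23, 174, 116), (22, 185, 121), (23, 172, 123), (23, 178, 123), (22, 182, 125)]
255 [(18, 43, 173), (22, 41, 169), (19, 44, 172), (21, 42, 176), (20, 36, 106), (22, 159, 98), (22, 165, 116), (22, 173, 122), (21, 172, 123), (22, 165, 128), (23, 167, 122), (22, 176, 120), (22, 175, 125), (23, 180, 119), (22, 186, 104), (21, 48, 91), (19, 40, 171), (19, 37, 167), (20, 44, 167), (19, 47, 168)]
```

View pics/w1c.png

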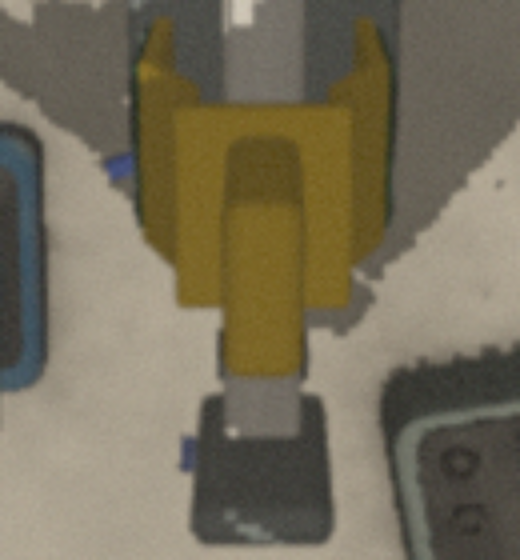

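{"op": "send_rows", "data": {
  "dr": [
    [0, 0, 0],
    [0, 0, 0],
    [0, 0, 0],
    [0, 0, 0],
    [0, 0, 0],
    [0, 0, 0],
    [0, 0, 0],
    [0, 0, 0]
  ],
  "xyz": [
    [-0.1, 0, 2],
    [-0.2, 0, 4],
    [-0.2, 0, 6],
    [-0.2, 0, 7.5],
    [-0.2, 0, 7.9],
    [-0.2, 0, 7.9],
    [-0.2, 0, 7.9],
    [-0.2, 0, 7.9]
  ],
  "jaw": [70, 50, 50, 50, 50, 50, 50, 50]
}}

```text
time_s: 2.15
eef_pos: [0.5417, -0.2767, 0.1721]
eef_rot: [0.001, 0.701, 0.713, 0.0]
wrist_force: [0.2, 0.7, -0.1]
opening: 0.501
grasp_force: 0.0
```

{"op": "send_rows", "data": {
  "dr": [
    [0, 0, 0],
    [0, 0, 0],
    [0, 0, 0],
    [0, 0, 0],
    [0, 0, 0],
    [0, 0, 0],
    [0, 0, 0],
    [0, 0, 0]
  ],
  "xyz": [
    [0, 0, 0],
    [0, 0, 0],
    [0, 0, 0],
    [0, 0, 0],
    [0, 0, 0],
    [0, 0, 0],
    [0, 0, 0],
    [0, 0, 0]
  ],
  "jaw": [30, 10, 5, 5, 5, 5, 5, 5]
}}

```text
time_s: 3.15
eef_pos: [0.5414, -0.2765, 0.1716]
eef_rot: [0.0, 0.701, 0.713, 0.0]
wrist_force: [-1.4, 0.0, 5.0]
opening: 0.13
grasp_force: 59.4
```

Run:
```python
from st import *
st()
```

```text
t 3.15 pos [ 0.5414 -0.2765  0.1716] op 0.13006591083486277 gf 59.355295300483704 F [-1.3959  0.0456  5.0329] yaw_y 0.9455256713758315 z [ 0.0003 -0.0003 -1.    ]
```

{"op": "send_rows", "data": {
  "dr": [
    [0, 0, 0],
    [0, 0, 0],
    [0, 0, 0],
    [0, 0, 0],
    [0, 0, 0],
    [0, 0, 0],
    [0, 0, 0],
    [0, 0, 0]
  ],
  "xyz": [
    [0, 0, -0.5],
    [0, 0, -2],
    [0, 0, -4],
    [0, 0, -6.5],
    [0, 0, -9],
    [0, 0, -11.5],
    [0, 0, -13],
    [0, 0, -13]
  ],
  "jaw": [5, 5, 5, 5, 5, 5, 5, 5]
}}

```text
time_s: 4.15
eef_pos: [0.5419, -0.2769, 0.3033]
eef_rot: [0.002, 0.701, 0.713, 0.0]
wrist_force: [0.8, 0.2, -1.6]
opening: 0.131
grasp_force: 58.5
```

Run:
```python
from st import *
o,M=st();c=ctrl.calibration("wrist");im=ctrl.camera("wrist");cv2.imwrite("pics/w2.png",im[:,:,::-1])
np.save("w2.npy",c["world_from_camera"])
p=o["eef_pos"];y=.055;a=np.radians(-11.15)
t=np.array([.5949+np.tan(-a)*(y-.0601),y,p[2]])
print(t,M.T@(t-p)*100)
```

```text
t 4.15 pos [ 0.5419 -0.2769  0.3033] op 0.13072450376952577 gf 58.4651917219162 F [ 0.8205  0.2178 -1.6078] yaw_y 0.9461769477621328 z [ 0.0026 -0.002  -1.    ]
[0.5939 0.055  0.3033] [33.0963  5.7503 -0.0533]
```

View pics/w2.png

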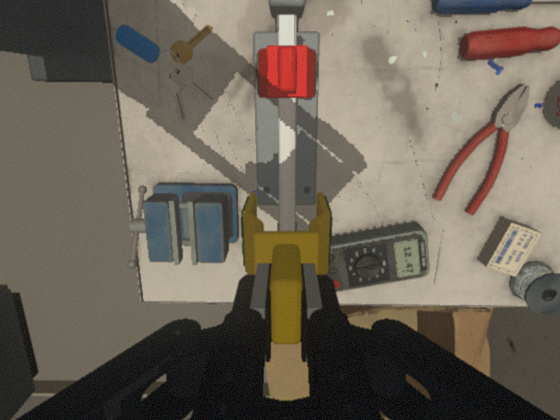

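The carrier is held squarely, with its roof at (287,245), and red is undisturbed at (287,70). Next I move it over to the green rail.

{"op": "send_rows", "data": {
  "dr": [
    [0, 0, 0],
    [0, 0, 0.2],
    [0, 0, 0.5],
    [0, 0, 0.9],
    [0, 0, 1.3],
    [0, 0, 1.7],
    [0, 0, 2],
    [0, 0, 2]
  ],
  "xyz": [
    [1, 0, -2],
    [5, 0.8, -3.5],
    [10.5, 1.8, -4],
    [16.5, 2.9, -4],
    [22.5, 4, -4],
    [28, 5, -4],
    [31.8, 5.6, -4],
    [33.1, 5.8, -4]
  ],
  "jaw": [5, 5, 5, 5, 5, 5, 5, 5]
}}

```text
time_s: 5.2
eef_pos: [0.5935, 0.0583, 0.3417]
eef_rot: [-0.0, 0.771, 0.637, -0.0]
wrist_force: [0.2, -1.0, -1.0]
opening: 0.134
grasp_force: 58.5
```

{"op": "send_rows", "data": {
  "dr": [
    [0, 0, 0],
    [0, 0, 0],
    [0, 0, 0],
    [0, 0, 0],
    [0, 0, 0],
    [0, 0, 0],
    [0, 0, 0],
    [0, 0, 0]
  ],
  "xyz": [
    [0, 0, 0],
    [0, 0, 0],
    [0, 0, 1],
    [0, 0, 2],
    [0, 0, 3],
    [0, 0, 4],
    [0, 0, 4],
    [0, 0, 4]
  ],
  "jaw": [5, 5, 5, 5, 5, 5, 5, 5]
}}

```text
time_s: 6.2
eef_pos: [0.594, 0.0555, 0.3015]
eef_rot: [0.0, 0.772, 0.636, 0.0]
wrist_force: [0.6, 0.4, -1.1]
opening: 0.129
grasp_force: 58.5
```

Run:
```python
from st import *
o,M=st();c=ctrl.calibration("wrist");im=ctrl.camera("wrist");cv2.imwrite("pics/w3.png",im[:,:,::-1])
np.save("w3.npy",c["world_from_camera"])
p=o["eef_pos"];a=np.radians(-11.15);print("bar line x",.5949+np.tan(-a)*(p[1]-.0601))
g=cv2.cvtColor(im,cv2.COLOR_RGB2HSV)
# bar vs. pad plane: pixels of bar side edges per row
for r in range(60,240,20):
    xs=np.where((g[r,200:380,1]<45)&(g[r,200:380,2]>150))[0]+200
    if len(xs): print(r,xs.min(),xs.max(),len(xs))
```

```text
t 6.2 pos [0.594  0.0555 0.3015] op 0.12920212292088418 gf 58.50542485713959 F [ 0.6271  0.4113 -1.0584] yaw_y -11.052992905628628 z [ 0.0003 -0.     -1.    ]
bar line x 0.5939892518942531
60 200 379 150
80 200 379 122
100 200 379 113
120 201 362 72
140 346 374 7
160 200 364 57
180 200 375 66
200 201 379 72
220 345 379 32
```

View pics/w3.png

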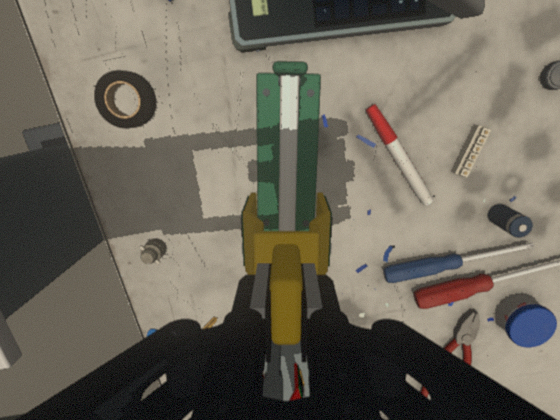

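The green bar (columns ~281–297) lines up with the carrier (centre ~287) and the yaw matches. I'll lower to just above seating.

{"op": "send_rows", "data": {
  "dr": [
    [0, 0, 0],
    [0, 0, 0],
    [0, 0, 0],
    [0, 0, 0],
    [0, 0, 0],
    [0, 0, 0],
    [0, 0, 0],
    [0, 0, 0]
  ],
  "xyz": [
    [0, 0, 1],
    [0, 0, 2.5],
    [0, 0, 4],
    [0, 0, 5.5],
    [0, 0, 7],
    [0, 0, 8.5],
    [0, 0, 9],
    [0, 0, 9]
  ],
  "jaw": [5, 5, 5, 5, 5, 5, 5, 5]
}}

```text
time_s: 7.25
eef_pos: [0.5937, 0.0555, 0.2109]
eef_rot: [-0.0, 0.772, 0.636, -0.0]
wrist_force: [-0.1, 0.2, -0.1]
opening: 0.132
grasp_force: 58.5
```

{"op": "send_rows", "data": {
  "dr": [
    [0, 0, 0],
    [0, 0, 0],
    [0, 0, 0],
    [0, 0, 0],
    [0, 0, 0],
    [0, 0, 0],
    [0, 0, 0],
    [0, 0, 0]
  ],
  "xyz": [
    [0, 0, 0.5],
    [0, 0, 1],
    [0, 0, 1.7],
    [0, 0, 2.4],
    [0, 0, 3],
    [0, 0, 3.5],
    [0, 0, 3.7],
    [0, 0, 3.7]
  ],
  "jaw": [5, 5, 5, 5, 5, 5, 5, 5]
}}

```text
time_s: 8.25
eef_pos: [0.5938, 0.0554, 0.1742]
eef_rot: [-0.0, 0.772, 0.636, -0.0]
wrist_force: [-1.1, -0.2, -0.7]
opening: 0.131
grasp_force: 58.5
```

{"op": "send_rows", "data": {
  "dr": [
    [0, 0, 0],
    [0, 0, 0],
    [0, 0, 0],
    [0, 0, 0],
    [0, 0, 0],
    [0, 0, 0],
    [0, 0, 0],
    [0, 0, 0]
  ],
  "xyz": [
    [0, 0, 0.05],
    [0, 0, 0.1],
    [0, 0, 0.15],
    [0, 0, 0.2],
    [0, 0, 0.25],
    [0, 0, 0.25],
    [0, 0, 0.25],
    [0, 0, 0.25]
  ],
  "jaw": [5, 5, 5, 5, 5, 5, 5, 5]
}}

```text
time_s: 9.25
eef_pos: [0.5939, 0.0555, 0.1718]
eef_rot: [0.0, 0.772, 0.636, 0.0]
wrist_force: [-0.8, 0.6, -1.7]
opening: 0.131
grasp_force: 58.5
```

Run:
```python
from st import *
st();im=ctrl.camera("side");c=ctrl.calibration("side")
p=proj(c,[.594,.0555,.14])[0].astype(int);print(p)
x,y=p;u=im[max(0,y-90):y+90,x-100:x+100];cv2.imwrite("pics/s3.png",cv2.resize(u,None,fx=3,fy=3)[:,:,::-1])
```

```text
t 9.25 pos [0.5939 0.0555 0.1718] op 0.13145680936309515 gf 58.504706025123596 F [-0.7886  0.6039 -1.7179] yaw_y -11.056841971801774 z [ 0.0001  0.     -1.    ]
[261 228]
```

View pics/s3.png

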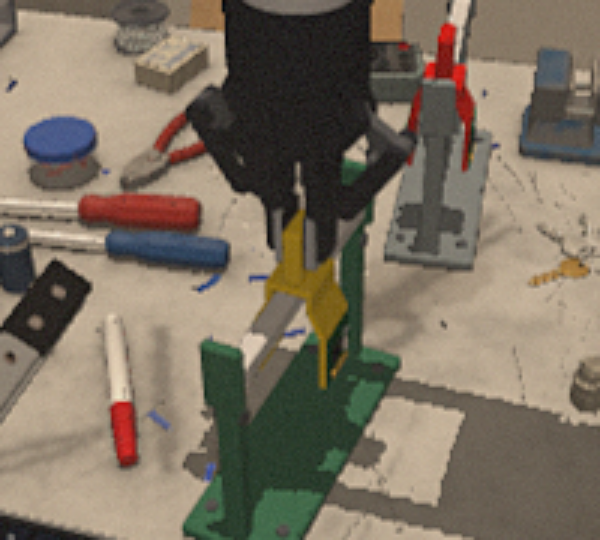

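The side view shows the carrier straddling the green bar with its roof at or just above the bar. I'll lower it until there's contact.

{"op": "send_rows", "data": {
  "dr": [
    [0, 0, 0],
    [0, 0, 0],
    [0, 0, 0],
    [0, 0, 0],
    [0, 0, 0],
    [0, 0, 0],
    [0, 0, 0],
    [0, 0, 0]
  ],
  "xyz": [
    [0, 0, 0.03],
    [0, 0, 0.06],
    [0, 0, 0.09],
    [0, 0, 0.12],
    [0, 0, 0.12],
    [0, 0, 0.12],
    [0, 0, 0.12],
    [0, 0, 0.12]
  ],
  "jaw": [5, 5, 5, 5, 5, 5, 5, 5]
}}

```text
time_s: 10.3
eef_pos: [0.5939, 0.0554, 0.1716]
eef_rot: [0.0, 0.772, 0.636, 0.0]
wrist_force: [-3.4, 0.7, 6.2]
opening: 0.131
grasp_force: 59.8
```

Seated: +6 N of contact at the same TCP height as on the grey rail. Now release and retreat.

{"op": "send_rows", "data": {
  "dr": [
    [0, 0, 0],
    [0, 0, 0],
    [0, 0, 0],
    [0, 0, 0],
    [0, 0, 0],
    [0, 0, 0],
    [0, 0, 0],
    [0, 0, 0]
  ],
  "xyz": [
    [0, 0, -0.05],
    [0, 0, -0.05],
    [0, 0, -0.05],
    [0, 0, -0.05],
    [0, 0, -0.05],
    [0, 0, -0.05],
    [0, 0, -0.05],
    [0, 0, -0.05]
  ],
  "jaw": [15, 20, 25, 35, 50, 60, 60, 60]
}}

```text
time_s: 11.3
eef_pos: [0.5938, 0.0555, 0.1711]
eef_rot: [0.0, 0.772, 0.636, 0.0]
wrist_force: [0.9, -0.8, -0.5]
opening: 0.599
grasp_force: 0.0
```

{"op": "send_rows", "data": {
  "dr": [
    [0, 0, 0],
    [0, 0, 0],
    [0, 0, 0],
    [0, 0, 0],
    [0, 0, 0],
    [0, 0, 0],
    [0, 0, 0],
    [0, 0, 0]
  ],
  "xyz": [
    [0, 0, -0.5],
    [0, 0, -2],
    [0, 0, -4],
    [0, 0, -6.5],
    [0, 0, -9],
    [0, 0, -11],
    [0, 0, -12],
    [0, 0, -12]
  ],
  "jaw": [60, 60, 60, 60, 60, 60, 60, 60]
}}

```text
time_s: 12.3
eef_pos: [0.5942, 0.0554, 0.2923]
eef_rot: [0.001, 0.772, 0.636, 0.001]
wrist_force: [0.0, -0.3, 0.2]
opening: 0.596
grasp_force: 0.0
```

Run:
```python
from st import *
st();im=ctrl.camera("side");w=ctrl.camera("wrist")
u=cv2.resize(im[135:320,160:360],None,fx=2,fy=2);v=w[25:395,150:430]
cv2.imwrite("pics/f.png",np.hstack([u,v])[:,:,::-1])
```

```text
t 12.3 pos [0.5942 0.0554 0.2923] op 0.5956870052641134 gf 0.0 F [ 0.0056 -0.2805  0.1625] yaw_y -11.054382427652746 z [ 0.0021 -0.0002 -1.    ]
```

View pics/f.png

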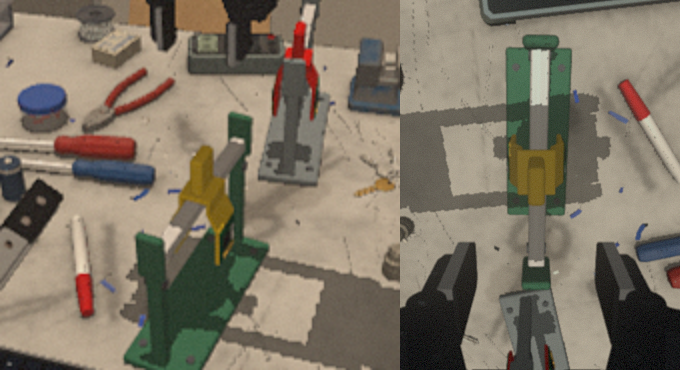

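The final picture shows yellow hanging level and square at mid-rail on green, red still on grey, and the gripper clear of everything.

```bash
python3 -c "
from bench import ctrl
print(ctrl.hand_in())"
```

```text
the job is handed in; nothing more can be done
None
```

The yellow carrier now hangs squarely on the green rail's bar, about midway between its end stops; the red carrier is still on the grey rail, the arm is clear of everything, and the job was handed in at about 12 s.

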